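# Pack out the clamp and hold the tube tight

## Task

Make the square tube tight against the fence of the packing clamp: one at a time, stand packing plates from the rack upright on the bed, side by side and flat against the tube, in the gap between the tube and the blue sliding jaw, until pushing the jaw's handle squeezes the stack before the jaw runs out of travel. Finish while holding: the jaw springs back if let go, so the program ends with the fingers firmly (about 15 N) pushing the jaw's handle in so that plates and tube are squeezed against the fence. Leave the plates that are not needed in the rack, do not touch the plates at the end, and leave the other things on the bench where they are.

Things in the scene. Friction and masses are not known exactly. Their poses are not given: they have to be found in the camera images.
- clamp: the packing clamp's flat steel bed, fixed to the bench, 100 (x) by 280 (y) by 12 thick; origin on the bench 10 mm short (towards the fence) of the bed's middle. Its y axis runs along the clamp from the fence (-y end) to the sliding jaw (+y end); what stands in the clamp stands on the bed's top, 12 mm above the origin
- fence: fixed steel fence standing on the bed, 80 wide (x), 55 high; origin at the bottom of its face, which looks along +y (same axes as the clamp) at the tube
- tube_mid (a point): centre of the square aluminium tube piece (60 in x, 50 in y, 50 high, open upwards), loose, 0.35 kg, standing on the bed against the fence; same axes as the clamp
- jaw (a joint): travel of the blue sliding jaw, m: 0 = sprung back fully open, grows as it is pushed towards the tube (clamp -y), hard end stop at 0.018. A return spring of 3.5 N (open) to 5.3 N (end of travel) pushes it back open whenever it is let go. With too few plates it reaches the end stop with nothing squeezed; jaw, stack and end stop are all hard, so the push rises within a millimetre or two once it meets either
- jaw_face (a point): centre of the jaw's flat face (70 wide, 50 high, looks along clamp -y at the tube), 25 mm above the bed; moves with the jaw; same axes as the clamp. The gap to fill lies between this face and the tube's near face, 22 to 41 mm with the jaw open
- jaw_push (a point): middle of the outer face (looks along clamp +y, away from the tube) of the jaw's upright push handle: blue plate 44 wide (x), 12 thick, its top 98 above the bench (the handle stands free above 62 mm from the bench; this point is 82 above it); push this face along clamp -y; 60 mm behind the jaw's face
- rack: fixed wooden rack on the bench, 90 by 160 by 26 high, with four slots along its x axis, 36 mm apart in its y; the plates stand in the slots on a floor 6 mm above the bench, 20 mm deep
- plate0_mid (a point): centre (half-way up) of an aluminium packing plate, 85 tall, 12 thick (its y), 0.13 kg nominal: the lower 50 mm is 60 wide (its x), the upper 35 mm is a tab 34 wide to take hold of across its width; z up. Stands in the rack at the start, slot spacing 36 mm; all four plates are alike
- plate1_mid (a point): another packing plate, the same as plate0
- plate2_mid (a point): another packing plate, the same as plate0
- plate3_mid (a point): another packing plate, the same as plate0
- screwdriver: screwdriver with a black handle, lying; a bystander
- wrench: steel wrench, lying; a bystander
- hammer: hammer, lying; a bystander
- pipe: short white plastic pipe end, 60 mm across, 70 tall, standing; a bystander
- glue: white bottle, 52 mm across, 130 tall; a bystander
- offcut: wood offcut 90 x 50 x 35; a bystander
- bobbin: small steel bobbin, 48 mm across, 36 tall; a bystander
Mind the look-alikes: they are no part of the job. What is shaped like the part that bears plate3_mid but brown is not meant.

How it is judged:
By the outcome, as a careful person would: the job done as asked, in the order asked, and still so for the second after the job is handed in, while the arm keeps its last pose, push and grip.
It also fails if it takes over 69 s, if anything falls off the work surface, if the arm or the gripper's body presses on something with over 40 N, if the wrist force passes 120 N, or if a joint passes its speed limit or range.

## Robot

A 7-joint arm with a two-finger parallel gripper is mounted at the origin on the work surface. World frame = base frame: x ahead of the robot, y to its left, z up, the work surface at z = 0. Lengths are in m, angles in rad, forces in N, time in s.
With the tool pointing down it reaches from about 0.35 to 0.9 m from the base axis. Payload 8.1 kg.
Tool frame: the origin (TCP) lies where the fingers leave the gripper's body, on its centre line; the fingertips stand 66 mm ahead of it and the grasp point (between the pads) lies 47 mm ahead of it; z points along the fingers, y is the line along which they close (so a half turn about z gives the same grasp; the last joint's range is limited). The gripper opens to 92 mm and grips with 3 to 60 N. Pads are 19 mm wide; open, the fingers measure 130 mm over their backs; the gripper's body (75 mm by 190 mm) begins 47 mm behind the grasp point.
Start: joints at [-1.304, 0.434, 0.025, 1.573, -0.012, 1.134, -0.075], TCP at [0.226, 0.583, 0.292] pointing down, gripper open.
Joint ranges: [-2.62, 2.62], [-0.44, 2.09], [-1.27, 1.32], [0.08, 2.57], [-1.32, 4.46], [0.12, 2], [-2.74, 2.74]. Speed limits (rad/s): [2.22, 2.22, 3.01, 3.01, 3.14, 3.14, 3.14].

## Interface

Orientations are given as a 3x3 rotation matrix whose columns are the frame's x, y, z axes.
In Python, from rig import status, snapshot, bot gives the robot as it stands. The module is installed in compiled form; this text tells all that it offers.
- The arm moves only by the tool step_arm, never from a script. Its arguments are lists of equal length, an entry for each row: "rotation": the turn, a rotation vector about the tool's x, y, z normalised to -1 to 1, where 1 is pi/4 rad, a list of three; "delta_pos": the shift along the tool's x, y, z normalised to -1 to 1, where 1 is 2 cm, a list of three; "jaw": the opening in per cent of the stroke, from 0 (shut) to 100 (fully open). In form: {"rotation": [[rx, ry, rz], ...], "delta_pos": [[dx, dy, dz], ...], "jaw": [jaw, ...]}. A call has 1 to 20 rows; each row shifts and turns the commanded pose from where the row before left it, along the tool's axes as they then stand; what a row does not reach is not made up. A row lasts 1/12 s, in which the tool goes at most 41.7 mm and 7.16 degrees, less where a joint would pass 70% of its speed; a pose out of reach is approached as far as the arm can. A call with a number of a shift or a turn outside -1 to 1 is refused whole. A call with a gripper value outside its range is refused whole. The fingers move at their own pace and stop on an object; "grip_force" is the grip in N (left out, the last holds). Time passes only in rows, so rows that do not move let the fingers close. It gives the time, the measured TCP pose, the force, the opening and the grip force at its end, in the units of the state.
- status.sense(): the state, without advancing time (a new reading comes with each control period).
- snapshot(name): name is "scene" or "top" or "wrist"; returns a dict with "pixels" (480x640x3 uint8, red, green, blue), "z_map" (480x640 float32, m along the optical axis (not along the pixel's ray), 0 where there is no reading), "intrinsics" (3x3 intrinsics, pixels), "world_to_cam" (4x4, takes a point from world to camera coordinates); the wrist camera has in their place "T_tool_cam" (4x4, takes a point from camera to tool coordinates, whose origin is the TCP and whose axes are the flange's). Camera axes: x right, y down, z forward; pixel columns grow to the right and rows downward; lengths in m; the calibration is good to about 2 mm. A picture is of the moment at which its call begins: read the wrist's pose just before it.
- bot.hand_in(): hands the job in; it is judged then, once.
The state is a dict: "t": time; "joint_pos": joint angles; "dq": joint speeds; "joint_efforts": joint torques, N m; "ee_pos": TCP position; "tcp_rot": TCP orientation; "force": force on the tool from outside, world axes, zero at the start; "torque": the same for the moment, N m; "grip_width": opening from 0.0 (shut) to 1.0 (fully open); "gripper_force": force on a finger pad.
Only numpy, scipy, OpenCV 4.12 (cv2) and the standard library are available. Lean on these libraries where they do the work, as an engineer would, in place of code of your own. Each camera call takes 0.05 s, during which the arm holds its last target. There are 200 camera calls.

## Working session

There is one attempt and no reset: what is moved stays moved. The work goes in short steps, Python scripts to look and compute and a tool call to move; the robot and the scene stay as the last step left them, time stands still between calls to the robot, and variables do not carry over. Pictures are saved under pics/ and viewed, at most 10 in all, crops included, and the job is handed in when it is done.

Besides the shell and the picture viewer there is one more tool, called after ">>>" as name(argument=value, ...) on one line, values as JSON. step_arm: Moves the arm, as the interface text tells. Scaled input: -1 to 1 covers 2 cm each way for a shift and pi/4 rad each way for a turn. Its arguments: {"type":"object","properties":{"rotation":{"type":"array"},"delta_pos":{"type":"array"},"jaw":{"type":"array"},"grip_force":{"type":"number"}},"required":["rotation","delta_pos","jaw"]}

```bash
mkdir -p pics
cat > h.py <<'E'
import numpy as np, cv2
from rig import status, snapshot, bot
def cloud(s, T=None):
    z=s["z_map"]; K=s["intrinsics"]; v,u=np.mgrid[0:480,0:640]
    P=np.stack([(u-K[0,2])/K[0,0]*z,(v-K[1,2])/K[1,1]*z,z,np.ones_like(z)],-1)
    M=np.linalg.inv(s["world_to_cam"]) if T is None else T@s["T_tool_cam"]
    W=(P@M.T)[...,:3]; W[z==0]=np.nan; return W
def save(s,n): cv2.imwrite(f"pics/{n}.png",s["pixels"][...,::-1])
def wrist():
    st=status.sense(); T=np.eye(4); T[:3,:3]=st["tcp_rot"]; T[:3,3]=st["ee_pos"]
    s=snapshot("wrist"); return s,cloud(s,T)
E
python3 - <<'E'
from h import *
for n in("scene","top"):
    s=snapshot(n); save(s,n+"0"); np.save(n+".npy",cloud(s)); np.save(n+"_rgb.npy",s["pixels"])
    print(n,s["intrinsics"],np.linalg.inv(s["world_to_cam"]).round(3))
st=status.sense(); print({k:np.round(v,3) for k,v in st.items()})
E
```

```text
scene [[575.47147519   0.         313.46321374]
 [  0.         575.47147519 239.49391401]
 [  0.           0.           1.        ]] [[ 0.092  0.831 -0.549  1.204]
 [ 0.996 -0.07   0.061 -0.033]
 [ 0.012 -0.552 -0.834  1.082]
 [ 0.     0.     0.     1.   ]]
top [[537.15732511   0.         320.54656945]
 [  0.         537.15732511 242.40443095]
 [  0.           0.           1.        ]] [[ 0.003 -0.986  0.166  0.326]
 [-1.    -0.005 -0.014  0.068]
 [ 0.014 -0.166 -0.986  1.301]
 [ 0.     0.     0.     1.   ]]
{'t': np.float64(0.1), 'joint_pos': array([-1.304,  0.435,  0.025,  1.574, -0.012,  1.134, -0.075]), 'dq': array([-0.003, -0.   , -0.   , -0.002,  0.001, -0.001,  0.   ]), 'joint_efforts': array([ 2.0000e-03, -6.6912e+01,  9.8800e-01, -3.1515e+01, -6.0000e-02,
        3.7000e-02,  0.0000e+00]), 'ee_pos': array([0.226, 0.582, 0.292]), 'tcp_rot': array([[-0.932,  0.361, -0.   ],
       [ 0.361,  0.932, -0.001],
       [-0.   , -0.001, -1.   ]]), 'force': array([ 0.245, -0.433, -0.531]), 'torque': array([-0.008,  0.029, -0.047]), 'gripper_force': np.float64(0.0), 'grip_width': np.float64(1.002)}
```

View pics/scene0.png

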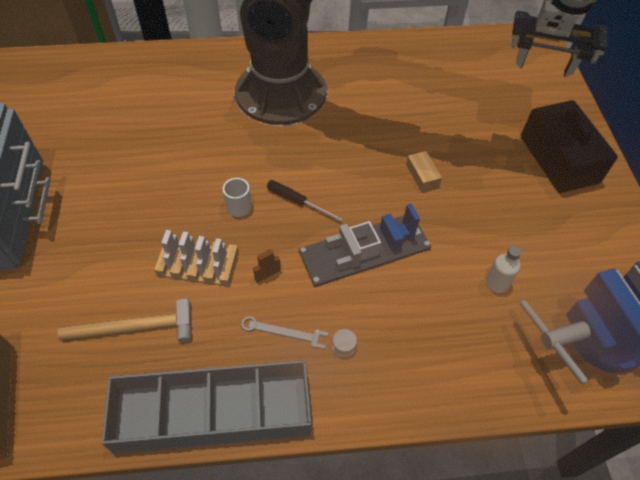

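View pics/top0.png

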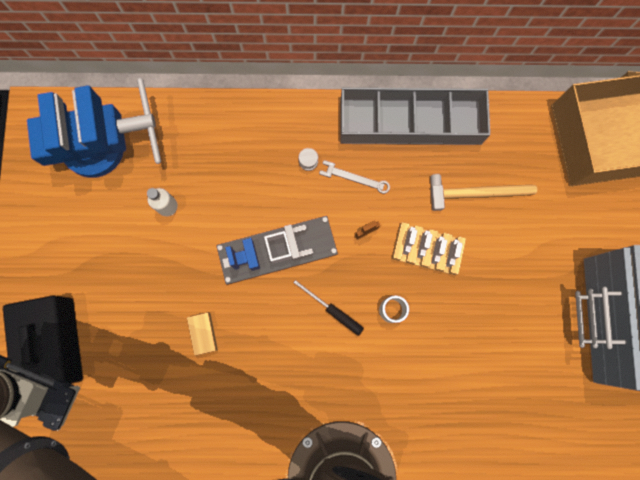

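The scene view shows the clamp at about (365,250), with the fence on the left and the blue jaw on the right. The rack with four plates is at (195,258), and the brown look-alike is at (266,266). The top view has the clamp at (278,250) and the rack at (430,248).

Run:
```python
from h import *
W=np.load("top.npy"); R=np.load("top_rgb.npy").astype(int)
def reg(u0,u1,v0,v1): return W[v0:v1,u0:u1].reshape(-1,3),R[v0:v1,u0:u1].reshape(-1,3)
def rect(P):
    r=cv2.minAreaRect((P[:,:2]*1000).astype(np.float32)); print(np.round(r[0],1),np.round(r[1],1),round(r[2],2),len(P),"z",np.median(P[:,2]).round(4))
P,C=reg(210,345,210,290)
m=(abs(P[:,2]-.012)<.005)&(C.max(1)-C.min(1)<40); print("bed");rect(P[m])
m=(C[:,2]>C[:,0]+40)
print("blue hi");rect(P[m&(P[:,2]>.085)]);print("blue jaw");rect(P[m&(abs(P[:,2]-.062)<.006)])
g=~m&(P[:,2]>.055)
print("tube+fence tops");rect(P[g]); 
P,C=reg(385,475,215,280)
print("rack");rect(P[(P[:,2]>.018)&(P[:,2]<.034)])
t=P[P[:,2]>.082]; print("tabs",np.median(t[:,2]))
k=cv2.kmeans((t[:,:2]*1000).astype(np.float32),4,None,(3,50,.01),10,cv2.KMEANS_PP_CENTERS)
for i in range(4): rect(t[k[1].ravel()==i])
# other heights around
for n,a in dict(pipe=(380,412,293,325),brown=(352,382,220,240),driver=(292,365,280,336),glue=(145,178,185,218)).items():
    P,C=reg(*a); q=P[P[:,2]>.008]; print(n);rect(q); print(q[:,2].max())
```

```text
bed
[494.4 148.6] [161.  276.9] 15.38 2841 z 0.0108
blue hi
[497.3 256.9] [43.5 12.3] 15.68 108 z 0.0953
blue jaw
[508.5 215.7] [69.6 22.2] 15.6 262 z 0.0605
tube+fence tops
[518.3 186.6] [ 79.8 158.7] 14.44 462 z 0.0636
rack
[ 529.  -212.4] [161.4  91.2] 75.57 1360 z 0.0244
tabs 0.08904481913066531
[ 543.5 -160. ] [12.1 33.7] 76.49 85 z 0.0889
[ 521.3 -228.2] [12.5 34.5] 75.47 85 z 0.0888
[ 535.3 -195. ] [11.8 33.9] 75.87 83 z 0.0892
[ 514. -264.] [13.6 34. ] 73.22 87 z 0.0891
pipe
[ 380.2 -119.7] [58.4 59.1] 45.61 314 z 0.06
0.07412221774026073
brown
[570.2 -61.5] [12.4 60.1] 27.73 212 z 0.0522
0.08790618514922266
driver
[386.7  33.5] [198.7  25.7] 53.74 542 z 0.0205
0.0316869022084425
glue
[629.5 425.7] [43.8 50.8] 54.18 604 z 0.0843
0.13303157029614154
```

>>> step_arm(rotation=[[0, 0, 0], [0, 0, 0], [0, 0, 0], [0, 0, 0], [0, 0, 0], [0, 0, 0], [0, 0, 0], [0, 0, 0], [0, 0, 0], [0, 0, 0], [0, 0, 0], [0, 0, 0], [0, 0, 0], [0, 0, 0], [0, 0, 0], [0, 0, 0], [0, 0, 0], [0, 0, 0], [0, 0, 0], [0, 0, 0]], delta_pos=[[-0.5, -0.35, 0], [-1, -0.7, 0], [-1, -0.7, 0], [-1, -0.7, 0], [-1, -0.7, 0], [-1, -0.7, 0], [-1, -0.7, 0], [-1, -0.7, 0], [-1, -0.7, 0], [-1, -0.7, 0], [-1, -0.7, 0], [-1, -0.7, 0], [-1, -0.7, 0], [-1, -0.7, 0], [-1, -0.7, 0], [-1, -0.7, 0], [-1, -0.7, 0], [-1, -0.7, 0], [-1, -0.7, 0], [-0.5, -0.35, 0]], jaw=[75, 75, 75, 75, 75, 75, 75, 75, 75, 75, 75, 75, 75, 75, 75, 75, 75, 75, 75, 75], grip_force=25)

```text
t: 1.77
ee_pos: [0.4853, 0.1932, 0.2922]
tcp_rot: [[-0.931, 0.365, 0.0], [0.365, 0.931, -0.001], [-0.001, -0.001, -1.0]]
force: [-0.0, -0.4, -0.4]
grip_width: 0.752
gripper_force: 0.0
```

>>> step_arm(rotation=[[0, 0, 0.148], [0, 0, 0.148], [0, 0, 0.148], [0, 0, 0.148], [0, 0, 0.148], [0, 0, 0.148], [0, 0, 0.148], [0, 0, 0.148], [0, 0, 0], [0, 0, 0]], delta_pos=[[0, 0, 0], [0, 0, 0], [0, 0, 0], [0, 0, 0], [0, 0, 0], [0, 0, 0], [0, 0, 0], [0, 0, 0], [0, 0, 0], [0, 0, 0]], jaw=[75, 75, 75, 75, 75, 75, 75, 75, 75, 75])

```text
t: 2.6
ee_pos: [0.4838, 0.1967, 0.2921]
tcp_rot: [[-0.271, 0.963, -0.0], [0.963, 0.271, -0.0], [-0.0, -0.0, -1.0]]
force: [-0.5, 0.5, -0.1]
grip_width: 0.748
gripper_force: 0.0
```

Run:
```python
from h import *
s,W=wrist(); save(s,"w1"); np.save("w1.npy",W); np.save("w1_rgb.npy",s["pixels"]); st=status.sense(); print(st["t"],st["ee_pos"],st["tcp_rot"].round(3),st["joint_pos"].round(2)); print(s["T_tool_cam"].round(3))
```

```text
2.65 [0.48386967 0.19685193 0.29216825] [[-0.271  0.962 -0.   ]
 [ 0.962  0.271 -0.   ]
 [-0.    -0.    -1.   ]] [-0.78  0.27  0.37  1.84 -0.11  1.05 -0.09]
[[ 0.002 -0.958 -0.286  0.078]
 [ 1.     0.001  0.    -0.   ]
 [ 0.    -0.286  0.958 -0.092]
 [ 0.     0.     0.     1.   ]]
```

View pics/w1.png

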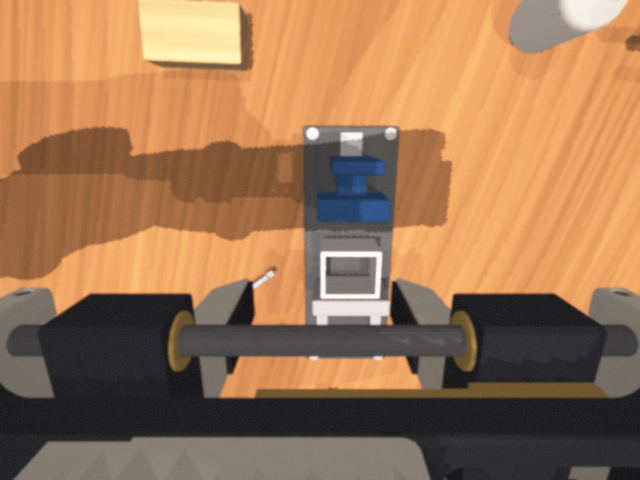

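The wrist view shows the tube's white rim at (350,275), the jaw block at (353,207), the handle at (357,165) and the fence at (350,308). The gap lies between rows 222 and 250.

Run:
```python
from h import *
W=np.load("w1.npy").reshape(-1,3); R=np.load("w1_rgb.npy").reshape(-1,3).astype(int)
u=np.tile(np.arange(640),480); v=np.repeat(np.arange(480),640)
box=(u>295)&(u<405)&(v>120)&(v<318)
blue=box&(R[:,2]>R[:,0]+30)
def rect(m,n):
    P=W[m]; r=cv2.minAreaRect((P[:,:2]*1000).astype(np.float32)); print(n,np.round(r[0],1),np.round(r[1],1),round(r[2],2),len(P),"z",np.median(P[:,2]).round(4))
z=W[:,2]
rect(blue&(abs(z-.098)<.004),"handle"); rect(blue&(abs(z-.062)<.004),"jaw")
t=box&~blue&(v>245)&(v<300)&(abs(z-.062)<.003); rect(t,"tube")
t2=box&~blue&(v>285)&(abs(z-.067)<.0025); rect(t2,"fence")
b=box&(abs(z-.012)<.004)&(R.max(1)-R.min(1)<40); rect(b,"bed")
a=np.deg2rad(15.55); ex=np.array([np.cos(a),np.sin(a)]); ey=np.array([-np.sin(a),np.cos(a)])
for n,m in dict(handle=blue&(abs(z-.098)<.004),jaw=blue&(abs(z-.062)<.004),tube=t,fence=t2,bed=b).items():
    q=W[m][:,:2]*1000
    print(n,"x",np.percentile(q@ex,[1,50,99]).round(1),"y",np.percentile(q@ey,[.5,2,50,98,99.5]).round(1))
```

```text
handle [497.6 256.9] [43.1 11.6] 15.97 781 z 0.0977
jaw [504.2 234.1] [69.2 59.5] 15.78 1682 z 0.0618
tube [526.9 150.8] [78.8 52.4] 15.75 969 z 0.0618
fence [536.3 118.9] [79.2 18.4] 15.43 1229 z 0.0667
bed [518.1 184.9] [ 99.4 220.8] 15.84 8898 z 0.012
handle x [526.8 548.1 569.3] y [108.3 108.4 114.2 119.8 119.8]
jaw x [514.  548.2 582. ] y [ 60.8  60.9  72.  119.5 120.1]
tube x [512.  548.1 583.1] y [-21.6 -21.2  -3.6  29.8  30. ]
fence x [509.2 548.  587.1] y [-38.  -37.6 -28.7 -21.  -20.5]
bed x [499.8 540.4 596.8] y [-70.  -53.4  80.2 147.5 148.6]
```

>>> step_arm(rotation=[[0, 0, 0], [0, 0, 0], [0, 0, 0], [0, 0, 0], [0, 0, 0], [0, 0, 0], [0, 0, 0], [0, 0, 0], [0, 0, 0], [0, 0, 0], [0, 0, 0], [0, 0, 0], [0, 0, 0], [0, 0, 0], [0, 0, 0], [0, 0, 0], [0, 0, 0], [0, 0, 0], [0, 0, 0]], delta_pos=[[-0.5, -0.11, 0], [-1, -0.11, 0], [-1, -0.11, 0], [-1, -0.11, 0], [-1, -0.11, 0], [-1, -0.11, 0], [-1, -0.11, 0], [-1, -0.11, 0], [-1, -0.11, 0], [-1, -0.11, 0], [-1, -0.11, 0], [-1, -0.11, 0], [-1, -0.11, 0], [-1, -0.11, 0], [-1, -0.11, 0], [-1, -0.11, 0], [-1, -0.11, 0], [-1, -0.11, 0], [-0.5, 0, 0]], jaw=[75, 75, 75, 75, 75, 75, 75, 75, 75, 75, 75, 75, 75, 75, 75, 75, 75, 75, 75])

```text
t: 4.23
ee_pos: [0.5415, -0.1638, 0.2924]
tcp_rot: [[-0.266, 0.964, 0.0], [0.964, 0.266, -0.001], [-0.001, -0.0, -1.0]]
force: [0.3, -0.2, -0.8]
grip_width: 0.749
gripper_force: 0.0
```

>>> step_arm(rotation=[[0, 0, 0.14], [0, 0, 0.14], [0, 0, 0.14], [0, 0, 0.14], [0, 0, 0.14], [0, 0, 0], [0, 0, 0]], delta_pos=[[0, 0, 1], [0, 0, 1], [0, 0, 1], [0, 0, 0], [0, 0, 0], [0, 0, 0], [0, 0, 0]], jaw=[75, 75, 75, 75, 75, 75, 75])

```text
t: 4.82
ee_pos: [0.5422, -0.16, 0.2322]
tcp_rot: [[0.271, 0.963, -0.0], [0.963, -0.271, -0.0], [-0.0, -0.0, -1.0]]
force: [0.2, 0.3, -0.0]
grip_width: 0.748
gripper_force: 0.0
```

```bash
cat > tabs.py <<'E'
from h import *
s,W=wrist(); st=status.sense(); R=st["tcp_rot"]
print(st["t"],st["ee_pos"].round(4),R.round(3).tolist(),st["joint_pos"].round(2))
m=((W[...,2]>.084)&(W[...,2]<.096)&(W[...,1]<-.1)).astype(np.uint8)
n,l,sta,_=cv2.connectedComponentsWithStats(m)
for i in range(1,n):
    if sta[i,4]<60: continue
    P=W[l==i]; r=cv2.minAreaRect((P[:,:2]*1000).astype(np.float32))
    c=np.r_[np.array(r[0])/1000,.09]
    print(np.round(r[0],1),np.round(r[1],1),round(r[2],1),"tool xy mm",((R.T@(c-st["ee_pos"]))*1000).round(1))
save(s,"rack1")
E
python3 tabs.py
```

```text
4.8667 [ 0.5423 -0.16    0.2323] [[0.27, 0.963, 0.0], [0.963, -0.27, 0.0], [0.0, 0.0, -1.0]] [-0.26  0.44  0.63  1.83 -0.31  0.97  0.23]
[ 544.6 -160.6] [12.1 33.4] 76.2 tool xy mm [  0.    2.4 142.3]
[ 535.8 -195.7] [12.7 33.4] 75.7 tool xy mm [-36.1   3.4 142.3]
[ 514.8 -264.4] [13.  33.8] 76.3 tool xy mm [-107.9    1.8  142.3]
```

>>> step_arm(rotation=[[0, 0, -0.016], [0, 0, 0], [0, 0, 0], [0, 0, 0], [0, 0, 0], [0, 0, 0], [0, 0, 0], [0, 0, 0], [0, 0, 0], [0, 0, 0], [0, 0, 0], [0, 0, 0], [0, 0, 0]], delta_pos=[[0, 0.12, 1], [0, 0, 1], [0, 0, 1], [0, 0, 1], [0, 0, 0.75], [0, 0, 0.5], [0, 0, 0], [0, 0, 0], [0, 0, 0], [0, 0, 0], [0, 0, 0], [0, 0, 0], [0, 0, 0]], jaw=[75, 75, 75, 75, 75, 75, 75, 20, 20, 20, 20, 20, 20], grip_force=30)

```text
t: 5.95
ee_pos: [0.5448, -0.1607, 0.1277]
tcp_rot: [[0.263, 0.965, 0.001], [0.965, -0.263, -0.0], [0.0, 0.001, -1.0]]
force: [0.1, 0.4, -1.4]
grip_width: 0.368
gripper_force: 30.4
```

>>> step_arm(rotation=[[0, 0, 0], [0, 0, 0], [0, 0, 0], [0, 0, 0], [0, 0, 0], [0, 0, 0], [0, 0, 0]], delta_pos=[[0, 0, -0.3], [0, 0, -0.7], [0, 0, -1], [0, 0, -1], [0, 0, -1], [0, 0, -1], [0, 0, 0]], jaw=[20, 20, 20, 20, 20, 20, 20])

```text
t: 6.53
ee_pos: [0.546, -0.1616, 0.2311]
tcp_rot: [[0.263, 0.965, 0.005], [0.965, -0.263, -0.001], [0.001, 0.005, -1.0]]
force: [1.1, -0.7, -0.2]
grip_width: 0.366
gripper_force: 30.0
```

>>> step_arm(rotation=[[0, 0, 0], [0, 0, 0], [0, 0, 0], [0, 0, 0], [0, 0, 0], [0, 0, 0], [0, 0, 0], [0, 0, 0], [0, 0, 0], [0, 0, 0], [0, 0, 0], [0, 0, 0], [0, 0, 0], [0, 0, 0], [0, 0, 0], [0, 0, 0], [0, 0, 0], [0, 0, 0], [0, 0, 0]], delta_pos=[[0.5, -0.17, 0], [0.96, -0.344, 0], [0.96, -0.344, 0], [0.96, -0.344, 0], [0.96, -0.344, 0], [0.96, -0.344, 0], [0.96, -0.344, 0], [0.96, -0.344, 0], [0.96, -0.344, 0], [0.96, -0.344, 0], [0.96, -0.344, 0], [0.96, -0.344, 0], [0.96, -0.344, 0], [0.96, -0.344, 0], [0.96, -0.344, 0], [0.96, -0.344, 0], [0.96, -0.344, 0], [0.46, -0.17, 0], [0, 0, 0]], jaw=[20, 20, 20, 20, 20, 20, 20, 20, 20, 20, 20, 20, 20, 20, 20, 20, 20, 20, 20])

```text
t: 8.12
ee_pos: [0.5163, 0.188, 0.2261]
tcp_rot: [[0.259, 0.966, -0.002], [0.966, -0.259, 0.0], [-0.0, -0.002, -1.0]]
force: [0.4, 0.2, -1.8]
grip_width: 0.369
gripper_force: 30.0
```

>>> step_arm(rotation=[[0, 0, -0.138], [0, 0, -0.138], [0, 0, -0.138], [0, 0, -0.138], [0, 0, -0.138], [0, 0, 0], [0, 0, 0]], delta_pos=[[0, 0, 0], [0, 0, 0], [0, 0, 0], [0, 0, 0], [0, 0, 0], [0, 0, 0], [0, 0, 0]], jaw=[20, 20, 20, 20, 20, 20, 20])

```text
t: 8.7
ee_pos: [0.5176, 0.1836, 0.227]
tcp_rot: [[-0.268, 0.964, -0.0], [0.964, 0.268, -0.0], [-0.0, -0.001, -1.0]]
force: [0.0, -0.1, -0.9]
grip_width: 0.368
gripper_force: 30.0
```

```bash
cat > clamp.py <<'E'
from h import *
import sys
s,W3=wrist(); st=status.sense(); save(s,sys.argv[1])
W=W3.reshape(-1,3); R=s["pixels"].reshape(-1,3).astype(int); z=W[:,2]
a=np.deg2rad(15.75); ex=np.array([np.cos(a),np.sin(a)]); ey=np.array([-np.sin(a),np.cos(a)])
X=W[:,:2]@ex*1000; Y=W[:,:2]@ey*1000
e=st["ee_pos"]; print(st["t"],"TCP",e.round(4),"clamp xy",(e[:2]@ex*1000).round(1),(e[:2]@ey*1000).round(1),"yaw",np.degrees(np.arctan2(*st["tcp_rot"][[1,0],1])).round(2),"F",st["force"].round(1),"grip",st["grip_width"],st["joint_pos"].round(2))
blue=R[:,2]>R[:,0]+30
box=(X>495)&(X<600)&(Y>-80)&(Y<150)
for n,m in dict(handle=blue&(abs(z-.098)<.004),jaw=blue&(abs(z-.062)<.004),rim62=~blue&(abs(z-.062)<.003),fence=~blue&(abs(z-.067)<.002),tab97=~blue&(abs(z-.097)<.004),held=~blue&(z>.10)&(z<.21)&(abs(X-e[:2]@ex*1000)<16)).items():
    m=m&box
    if m.sum()>20: print(n,m.sum(),"x",np.percentile(X[m],[1,50,99]).round(1),"y",np.percentile(Y[m],[.5,2,50,98,99.5]).round(1),"z",np.percentile(z[m],[2,98]).round(3))
E
python3 clamp.py p1
```

```text
8.75 TCP [0.5176 0.1838 0.227 ] clamp xy 548.1 36.4 yaw 15.5 F [-0.3 -0.3 -1.7] grip 0.37073646783587677 [-0.77  0.4   0.45  1.87 -0.21  0.93  0.05]
handle 1384 x [527.5 548.8 569.9] y [106.2 106.2 112.2 117.6 117.7] z [0.096 0.099]
jaw 2638 x [514.8 548.8 582.4] y [58.9 59.1 69.9 80.1 80.2] z [0.06  0.063]
rim62 201 x [513.5 546.3 577.2] y [26.3 26.4 27.5 67.3 69.7] z [0.059 0.063]
held 4511 x [532.4 548.  563.7] y [38.7 39.1 41.7 42.4 42.6] z [0.11  0.191]
```

View pics/p1.png

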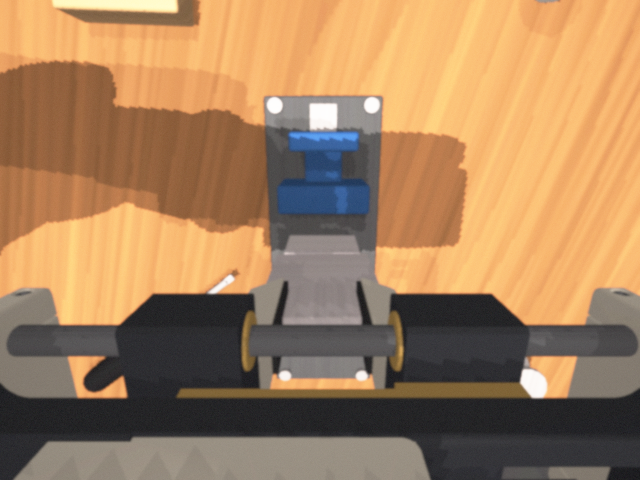

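The held plate is at (322,275), upright, about 2 mm clear of the tube and about 16 mm clear of the jaw face at row 213. I'll lower it, then touch it to the tube.

>>> step_arm(rotation=[[0, 0, 0], [0, 0, 0], [0, 0, 0], [0, 0, 0], [0, 0, 0], [0, 0, 0], [0, 0, 0], [0, 0, 0]], delta_pos=[[0, 0, 1], [0, 0, 1], [0, 0, 1], [0, 0, 0.8], [0, 0, 0.5], [0, 0, 0.2], [0, 0, 0], [0, 0, 0]], jaw=[20, 20, 20, 20, 20, 20, 20, 20])

```text
t: 9.42
ee_pos: [0.5181, 0.1848, 0.1377]
tcp_rot: [[-0.271, 0.963, 0.001], [0.963, 0.271, 0.0], [-0.0, 0.001, -1.0]]
force: [0.7, -0.2, -1.9]
grip_width: 0.369
gripper_force: 30.0
```

>>> step_arm(rotation=[[0, 0, 0], [0, 0, 0], [0, 0, 0]], delta_pos=[[0, 0, 0.1], [0, 0, 0], [0, 0, 0]], jaw=[20, 20, 20])

```text
t: 9.67
ee_pos: [0.518, 0.1851, 0.1358]
tcp_rot: [[-0.272, 0.962, 0.001], [0.962, 0.272, 0.001], [0.0, 0.001, -1.0]]
force: [0.3, 0.5, -1.3]
grip_width: 0.367
gripper_force: 30.0
```

>>> step_arm(rotation=[[0, 0, 0], [0, 0, 0], [0, 0, 0], [0, 0, 0]], delta_pos=[[0, 0, 0.06], [-0.06, 0, 0], [-0.06, 0, 0], [0, 0, 0]], jaw=[20, 20, 20, 20])

```text
t: 10.0
ee_pos: [0.5185, 0.1822, 0.1341]
tcp_rot: [[-0.272, 0.962, 0.0], [0.962, 0.272, -0.0], [-0.0, 0.0, -1.0]]
force: [-0.5, -0.1, -0.6]
grip_width: 0.365
gripper_force: 30.0
```

>>> step_arm(rotation=[[0, 0, 0], [0, 0, 0]], delta_pos=[[-0.03, 0, 0.03], [0, 0, 0]], jaw=[20, 20])

```text
t: 10.17
ee_pos: [0.5186, 0.182, 0.1336]
tcp_rot: [[-0.272, 0.962, 0.0], [0.962, 0.272, 0.0], [0.0, 0.0, -1.0]]
force: [0.0, -0.1, 1.0]
grip_width: 0.365
gripper_force: 30.0
```

>>> step_arm(rotation=[[0, 0, 0], [0, 0, 0]], delta_pos=[[-0.04, 0, 0.02], [0, 0, 0]], jaw=[20, 20])

```text
t: 10.33
ee_pos: [0.5187, 0.1818, 0.1335]
tcp_rot: [[-0.272, 0.962, 0.0], [0.962, 0.272, 0.001], [0.001, 0.0, -1.0]]
force: [-0.8, 1.4, 6.3]
grip_width: 0.369
gripper_force: 30.0
```

>>> step_arm(rotation=[[0, 0, 0], [0, 0, 0]], delta_pos=[[-0.04, 0, 0.01], [0, 0, 0]], jaw=[20, 20])

```text
t: 10.5
ee_pos: [0.5188, 0.1816, 0.1335]
tcp_rot: [[-0.273, 0.962, -0.0], [0.962, 0.273, 0.002], [0.002, 0.0, -1.0]]
force: [-3.8, 3.1, 10.0]
grip_width: 0.372
gripper_force: 30.0
```

>>> step_arm(rotation=[[0, 0, 0], [0, 0, 0], [0, 0, 0], [0, 0, 0], [0, 0, 0], [0, 0, 0], [0, 0, 0], [0, 0, 0], [0, 0, 0], [0, 0, 0]], delta_pos=[[0, 0, -0.03], [0, 0, 0], [0, 0, 0], [0, 0, 0], [0, 0, -0.4], [0, 0, -1], [0, 0, -1], [0, 0, -1], [0, 0, -0.8], [0, 0, 0]], jaw=[37, 70, 70, 70, 70, 70, 70, 70, 70, 70])

```text
t: 11.33
ee_pos: [0.5206, 0.1806, 0.221]
tcp_rot: [[-0.272, 0.962, 0.005], [0.962, 0.272, 0.002], [0.001, 0.005, -1.0]]
force: [1.2, 0.2, -0.1]
grip_width: 0.7
gripper_force: 0.0
```

```bash
python3 clamp.py p2
```

```text
11.3833 TCP [0.5199 0.1805 0.2194] clamp xy 549.4 32.6 yaw 15.78 F [-0.1  0.  -0.9] grip 0.7001200587798403 [-0.76  0.4   0.45  1.88 -0.22  0.9   0.07]
handle 1496 x [527.4 548.8 569.9] y [106.4 106.4 112.2 118.  118. ] z [0.096 0.099]
jaw 2755 x [514.8 548.7 582.4] y [58.9 59.1 69.8 79.8 80.2] z [0.06  0.063]
rim62 1943 x [512.7 547.  583.9] y [-24.  -23.2   4.5  40.1  60.5] z [0.059 0.065]
fence 1374 x [509.9 548.6 587.1] y [-34.1 -33.7 -27.5  40.   40.2] z [0.065 0.068]
tab97 899 x [531.5 548.1 564.8] y [28.3 28.5 34.8 40.  40.3] z [0.094 0.098]
```

View pics/p2.png

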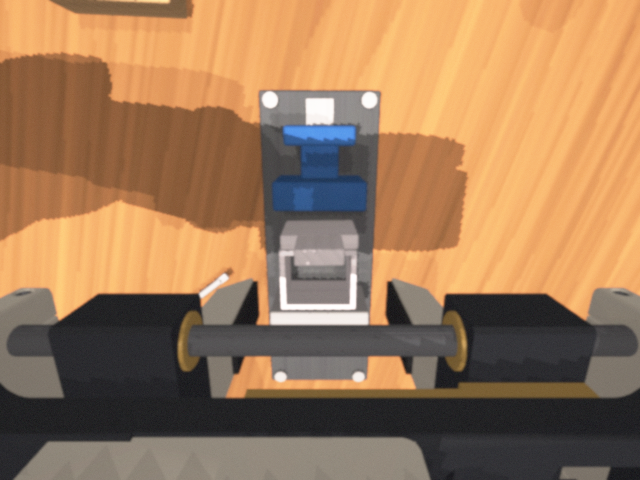

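The plate stands upright against the tube, with its tab at (318,240) and the jaw face at row 211. The remaining gap is about 18.2 mm against 18 mm of travel, too close to call, so I'll test by pushing.

>>> step_arm(rotation=[[0, 0, 0], [0, 0, 0], [0, 0, 0], [0, 0, 0], [0, 0, 0], [0, 0, 0], [0, 0, 0], [0, 0, 0], [0, 0, 0], [0, 0, 0], [0, 0, 0], [0, 0, 0], [0, 0, 0], [0, 0, 0]], delta_pos=[[0.6, 0, 0], [1, 0, 0], [1, 0, 0], [1, 0, 0], [1, 0, 0], [1, 0, 0], [0, 0, 0], [0, 0, 1], [0, 0, 1], [0, 0, 1], [0, 0, 0.7], [0, 0, 0.4], [0, 0, 0], [0, 0, 0]], jaw=[0, 0, 0, 0, 0, 0, 0, 0, 0, 0, 0, 0, 0, 0])

```text
t: 12.55
ee_pos: [0.4882, 0.2882, 0.1351]
tcp_rot: [[-0.272, 0.962, -0.001], [0.962, 0.272, -0.001], [-0.0, -0.001, -1.0]]
force: [-0.9, 0.4, -0.1]
grip_width: 0.005
gripper_force: 0.0
```

>>> step_arm(rotation=[[0, 0, 0], [0, 0, 0], [0, 0, 0], [0, 0, 0], [0, 0, 0]], delta_pos=[[-0.3, 0, 0], [-0.3, 0, 0], [-0.15, 0, 0], [0, 0, 0], [0, 0, 0]], jaw=[0, 0, 0, 0, 0])

```text
t: 12.97
ee_pos: [0.4929, 0.2735, 0.136]
tcp_rot: [[-0.271, 0.962, 0.001], [0.962, 0.271, 0.001], [0.0, 0.001, -1.0]]
force: [-0.8, 0.7, -0.1]
grip_width: 0.007
gripper_force: 0.0
```

>>> step_arm(rotation=[[0, 0, 0], [0, 0, 0]], delta_pos=[[-0.1, 0, 0], [0, 0, 0]], jaw=[0, 0])

```text
t: 13.13
ee_pos: [0.4931, 0.2723, 0.1357]
tcp_rot: [[-0.272, 0.962, 0.0], [0.962, 0.272, 0.001], [0.001, 0.0, -1.0]]
force: [-1.9, 3.2, 3.0]
grip_width: 0.005
gripper_force: 1.6
```

>>> step_arm(rotation=[[0, 0, 0], [0, 0, 0]], delta_pos=[[-0.1, 0, 0], [0, 0, 0]], jaw=[0, 0])

```text
t: 13.3
ee_pos: [0.4936, 0.2705, 0.1357]
tcp_rot: [[-0.273, 0.962, 0.0], [0.962, 0.273, 0.001], [0.001, 0.0, -1.0]]
force: [-1.4, 3.0, 3.3]
grip_width: 0.006
gripper_force: 2.0
```

>>> step_arm(rotation=[[0, 0, 0], [0, 0, 0]], delta_pos=[[-0.1, 0, 0], [0, 0, 0]], jaw=[0, 0])

```text
t: 13.47
ee_pos: [0.4942, 0.2681, 0.1356]
tcp_rot: [[-0.272, 0.962, 0.0], [0.962, 0.272, 0.0], [0.0, 0.0, -1.0]]
force: [-1.5, 3.2, 3.6]
grip_width: 0.005
gripper_force: 2.1
```

>>> step_arm(rotation=[[0, 0, 0], [0, 0, 0], [0, 0, 0], [0, 0, 0], [0, 0, 0], [0, 0, 0]], delta_pos=[[-0.15, 0, 0], [-0.15, 0, 0], [-0.15, 0, 0], [-0.1, 0, 0], [0, 0, 0], [0, 0, 0]], jaw=[0, 0, 0, 0, 0, 0])

```text
t: 13.97
ee_pos: [0.4972, 0.2576, 0.1355]
tcp_rot: [[-0.272, 0.962, 0.0], [0.962, 0.272, 0.0], [0.0, 0.0, -1.0]]
force: [-1.3, 5.0, 4.9]
grip_width: 0.009
gripper_force: 2.4
```

>>> step_arm(rotation=[[0, 0, 0], [0, 0, 0]], delta_pos=[[-0.05, 0, 0], [0, 0, 0]], jaw=[0, 0])

```text
t: 14.13
ee_pos: [0.4974, 0.2568, 0.1355]
tcp_rot: [[-0.273, 0.962, 0.0], [0.962, 0.273, 0.0], [0.0, 0.0, -1.0]]
force: [-2.5, 5.0, 3.6]
grip_width: 0.007
gripper_force: 2.4
```

>>> step_arm(rotation=[[0, 0, 0], [0, 0, 0]], delta_pos=[[-0.05, 0, 0], [0, 0, 0]], jaw=[0, 0])

```text
t: 14.3
ee_pos: [0.4977, 0.2559, 0.1355]
tcp_rot: [[-0.273, 0.962, 0.0], [0.962, 0.273, 0.0], [0.0, 0.0, -1.0]]
force: [-1.8, 5.0, 3.2]
grip_width: 0.004
gripper_force: 2.5
```

>>> step_arm(rotation=[[0, 0, 0], [0, 0, 0]], delta_pos=[[-0.05, 0, 0], [0, 0, 0]], jaw=[0, 0])

```text
t: 14.47
ee_pos: [0.4979, 0.2552, 0.1355]
tcp_rot: [[-0.273, 0.962, 0.0], [0.962, 0.273, 0.001], [0.001, 0.0, -1.0]]
force: [-1.7, 4.9, 4.2]
grip_width: 0.003
gripper_force: 2.9
```

```bash
python3 clamp.py p3
```

```text
14.5167 TCP [0.4979 0.2551 0.1355] clamp xy 548.4 110.4 yaw 15.83 F [-2.   6.3  4.1] grip 0.00907872226607327 [-0.84  0.53  0.38  1.93 -0.28  0.74 -0.02]
jaw 178 x [544.6 548.1 552.1] y [49.4 49.6 55.2 60.2 60.8] z [0.061 0.063]
tab97 212 x [544.6 548.3 551.8] y [ 90.1  91.1 120.4 122.4 122.6] z [0.093 0.101]
held 27947 x [532.7 548.5 564.1] y [107.9 131.7 136.9 147.4 147.6] z [0.142 0.186]
```

>>> step_arm(rotation=[[0, 0, 0], [0, 0, 0]], delta_pos=[[-0.04, 0, 0], [0, 0, 0]], jaw=[0, 0])

```text
t: 14.68
ee_pos: [0.4979, 0.2551, 0.1355]
tcp_rot: [[-0.273, 0.962, -0.0], [0.962, 0.273, 0.001], [0.001, 0.0, -1.0]]
force: [-2.7, 7.1, 3.7]
grip_width: 0.003
gripper_force: 3.9
```

>>> step_arm(rotation=[[0, 0, 0], [0, 0, 0]], delta_pos=[[-0.04, 0, 0], [0, 0, 0]], jaw=[0, 0])

```text
t: 14.85
ee_pos: [0.4979, 0.255, 0.1356]
tcp_rot: [[-0.274, 0.962, -0.0], [0.962, 0.274, 0.002], [0.002, 0.0, -1.0]]
force: [-3.2, 10.4, 4.4]
grip_width: 0.007
gripper_force: 5.0
```

>>> step_arm(rotation=[[0, 0, 0], [0, 0, 0]], delta_pos=[[-0.04, 0, 0], [0, 0, 0]], jaw=[0, 0])

```text
t: 15.02
ee_pos: [0.4979, 0.255, 0.1356]
tcp_rot: [[-0.274, 0.962, -0.0], [0.962, 0.274, 0.003], [0.003, 0.0, -1.0]]
force: [-3.6, 10.6, 3.8]
grip_width: 0.005
gripper_force: 6.1
```

Run:
```python
from h import *
a=np.deg2rad(15.75); ex=np.array([np.cos(a),np.sin(a)]); ey=np.array([-np.sin(a),np.cos(a)])
e=status.sense(); print(e["ee_pos"].round(4),e["force"].round(1),(e["ee_pos"][:2]@ey*1000).round(2),(e["force"][:2]@ey).round(1))
s=snapshot("scene"); W=cloud(s); K=s["intrinsics"]
cv2.imwrite("pics/s3.png",cv2.resize(s["pixels"][190:290,290:440,::-1],(750,500),interpolation=cv2.INTER_CUBIC))
```

```text
[0.4979 0.255  0.1356] [-3.6 10.6  3.8] 110.23 11.2
```

View pics/s3.png

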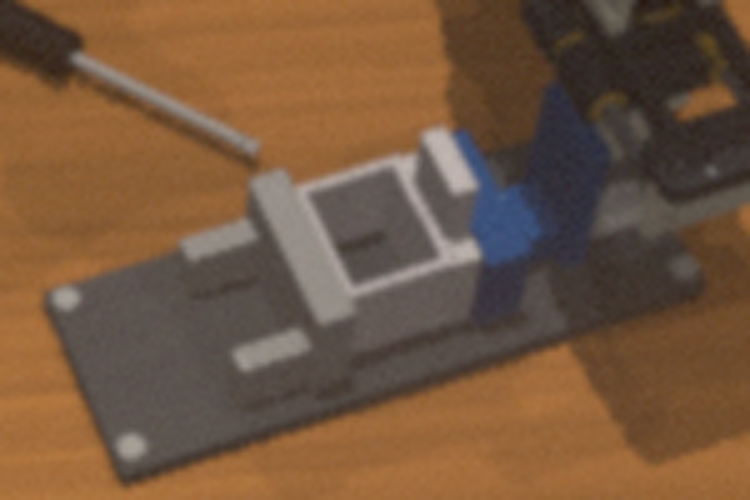

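>>> step_arm(rotation=[[0, 0, 0], [0, 0, 0], [0, 0, 0], [0, 0, 0], [0, 0, 0], [0, 0, 0]], delta_pos=[[0.2, 0, 0], [0.25, 0, 0], [0.25, 0, 0], [0.17, 0, 0], [0, 0, 0], [0, 0, 0]], jaw=[0, 0, 0, 0, 0, 0])

```text
t: 15.57
ee_pos: [0.4939, 0.2693, 0.1354]
tcp_rot: [[-0.273, 0.962, 0.0], [0.962, 0.273, 0.0], [-0.0, 0.0, -1.0]]
force: [-0.7, 4.5, 1.5]
grip_width: 0.01
gripper_force: 2.1
```

>>> step_arm(rotation=[[0, 0, 0], [0, 0, 0]], delta_pos=[[0.02, 0, 0], [0, 0, 0]], jaw=[0, 0])

```text
t: 15.73
ee_pos: [0.494, 0.2692, 0.1354]
tcp_rot: [[-0.272, 0.962, 0.0], [0.962, 0.272, -0.0], [-0.0, 0.0, -1.0]]
force: [0.7, 4.4, 0.4]
grip_width: 0.004
gripper_force: 2.0
```

>>> step_arm(rotation=[[0, 0, 0], [0, 0, 0]], delta_pos=[[0.02, 0, 0], [0, 0, 0]], jaw=[0, 0])

```text
t: 15.9
ee_pos: [0.4938, 0.2696, 0.1354]
tcp_rot: [[-0.272, 0.962, 0.0], [0.962, 0.272, -0.0], [-0.0, 0.0, -1.0]]
force: [0.5, 3.3, 1.0]
grip_width: 0.009
gripper_force: 1.8
```

>>> step_arm(rotation=[[0, 0, 0], [0, 0, 0]], delta_pos=[[0.02, 0, 0], [0, 0, 0]], jaw=[0, 0])

```text
t: 16.07
ee_pos: [0.4937, 0.2701, 0.1354]
tcp_rot: [[-0.272, 0.962, 0.0], [0.962, 0.272, -0.0], [-0.0, 0.0, -1.0]]
force: [0.4, 3.6, 0.4]
grip_width: 0.006
gripper_force: 1.7
```

>>> step_arm(rotation=[[0, 0, 0], [0, 0, 0]], delta_pos=[[0.02, 0, 0], [0, 0, 0]], jaw=[0, 0])

```text
t: 16.23
ee_pos: [0.4935, 0.2706, 0.1354]
tcp_rot: [[-0.272, 0.962, 0.0], [0.962, 0.272, 0.0], [0.0, 0.0, -1.0]]
force: [0.6, 4.4, 0.3]
grip_width: 0.006
gripper_force: 1.7
```

>>> step_arm(rotation=[[0, 0, 0], [0, 0, 0]], delta_pos=[[0.04, 0, 0], [0, 0, 0]], jaw=[0, 0])

```text
t: 16.4
ee_pos: [0.4933, 0.2715, 0.1354]
tcp_rot: [[-0.272, 0.962, 0.0], [0.962, 0.272, 0.0], [0.0, 0.0, -1.0]]
force: [1.1, 4.4, -1.3]
grip_width: 0.005
gripper_force: 1.7
```

>>> step_arm(rotation=[[0, 0, 0], [0, 0, 0]], delta_pos=[[0.02, 0, 0], [0, 0, 0]], jaw=[0, 0])

```text
t: 16.57
ee_pos: [0.4932, 0.2718, 0.1354]
tcp_rot: [[-0.272, 0.962, 0.0], [0.962, 0.272, 0.0], [0.0, 0.0, -1.0]]
force: [2.1, 4.1, -1.2]
grip_width: 0.005
gripper_force: 1.8
```

>>> step_arm(rotation=[[0, 0, 0], [0, 0, 0]], delta_pos=[[0.02, 0, 0], [0, 0, 0]], jaw=[0, 0])

```text
t: 16.73
ee_pos: [0.4931, 0.2722, 0.1354]
tcp_rot: [[-0.272, 0.962, 0.0], [0.962, 0.272, 0.0], [0.0, 0.0, -1.0]]
force: [1.5, 4.3, -1.7]
grip_width: 0.007
gripper_force: 1.8
```

>>> step_arm(rotation=[[0, 0, 0], [0, 0, 0]], delta_pos=[[0.02, 0, 0], [0, 0, 0]], jaw=[0, 0])

```text
t: 16.9
ee_pos: [0.4929, 0.2725, 0.1355]
tcp_rot: [[-0.272, 0.962, 0.0], [0.962, 0.272, -0.0], [-0.0, 0.0, -1.0]]
force: [1.0, 4.2, -1.2]
grip_width: 0.008
gripper_force: 1.7
```

>>> step_arm(rotation=[[0, 0, 0], [0, 0, 0]], delta_pos=[[0.02, 0, 0], [0, 0, 0]], jaw=[0, 0])

```text
t: 17.07
ee_pos: [0.4926, 0.2725, 0.1354]
tcp_rot: [[-0.272, 0.962, -0.0], [0.962, 0.272, -0.0], [-0.0, -0.001, -1.0]]
force: [0.7, 3.5, -0.2]
grip_width: 0.005
gripper_force: 0.9
```

One plate runs onto the end stop: 18 mm of travel, while the gap is about 18.3 mm. So I need a second plate.

>>> step_arm(rotation=[[0, 0, 0], [0, 0, 0], [0, 0, 0], [0, 0, 0], [0, 0, 0], [0, 0, 0]], delta_pos=[[0.3, 0, -0.5], [0, 0, -1], [0, 0, -1], [0, 0, -1], [0, 0, -1], [-0.3, 0, 0]], jaw=[0, 0, 0, 0, 0, 0])

```text
t: 17.57
ee_pos: [0.4937, 0.2742, 0.2295]
tcp_rot: [[-0.273, 0.962, 0.004], [0.962, 0.273, 0.003], [0.002, 0.004, -1.0]]
force: [1.5, -0.1, 0.2]
grip_width: -0.002
gripper_force: 0.0
```

>>> step_arm(rotation=[[0, 0, 0], [0, 0, 0], [0, 0, 0], [0, 0, 0], [0, 0, 0], [0, 0, 0], [0, 0, 0], [0, 0, 0], [0, 0, 0], [0, 0, 0], [0, 0, 0], [0, 0, 0], [0, 0, 0], [0, 0, 0], [0, 0, 0], [0, 0, 0], [0, 0, 0], [0, 0, 0], [0, 0, 0], [0, 0, 0]], delta_pos=[[-0.5, -0.1, 0], [-1, -0.19, 0], [-1, -0.19, 0], [-1, -0.19, 0], [-1, -0.19, 0], [-1, -0.19, 0], [-1, -0.19, 0], [-1, -0.19, 0], [-1, -0.19, 0], [-1, -0.19, 0], [-1, -0.19, 0], [-1, -0.19, 0], [-1, -0.19, 0], [-1, -0.19, 0], [-1, -0.19, 0], [-1, -0.19, 0], [-1, -0.19, 0], [-1, -0.19, 0], [-1, -0.19, 0], [-1, -0.19, 0]], jaw=[0, 0, 0, 0, 0, 0, 0, 0, 0, 0, 60, 60, 60, 60, 60, 60, 60, 60, 60, 60])

```text
t: 19.23
ee_pos: [0.526, -0.1243, 0.2245]
tcp_rot: [[-0.271, 0.963, -0.003], [0.963, 0.271, -0.0], [0.001, -0.003, -1.0]]
force: [-0.2, 0.2, 0.2]
grip_width: 0.596
gripper_force: 0.0
```

>>> step_arm(rotation=[[0, 0, 0], [0, 0, 0], [0, 0, 0], [0, 0, 0], [0, 0, 0.138], [0, 0, 0.138], [0, 0, 0.138], [0, 0, 0.138], [0, 0, 0.138], [0, 0, 0], [0, 0, 0]], delta_pos=[[-1, -0.19, 0], [-1, -0.19, 0], [-1, -0.19, 0], [-0.5, -0.1, 0], [0, 0, 0], [0, 0, 0], [0, 0, 0], [0, 0, 0], [0, 0, 0], [0, 0, 0], [0, 0, 0]], jaw=[75, 75, 75, 75, 75, 75, 75, 75, 75, 75, 75])

```text
t: 20.15
ee_pos: [0.5331, -0.1933, 0.2248]
tcp_rot: [[0.26, 0.966, -0.002], [0.966, -0.26, 0.0], [-0.0, -0.002, -1.0]]
force: [0.8, 0.7, -0.2]
grip_width: 0.752
gripper_force: 0.0
```

```bash
python3 tabs.py
```

```text
20.2 [ 0.5332 -0.1934  0.225 ] [[0.259, 0.966, -0.001], [0.966, -0.259, 0.0], [-0.0, -0.001, -1.0]] [-0.22  0.46  0.67  1.84 -0.34  0.96  0.34]
[ 535.6 -195.6] [12.3 33.8] 74.9 tool xy mm [ -1.5   3.  135. ]
[ 521.6 -229. ] [12.3 33.7] 75.8 tool xy mm [-37.4  -1.8 135. ]
```

>>> step_arm(rotation=[[0, 0, 0], [0, 0, 0], [0, 0, 0], [0, 0, 0], [0, 0, 0], [0, 0, 0], [0, 0, 0], [0, 0, 0], [0, 0, 0], [0, 0, 0], [0, 0, 0], [0, 0, 0]], delta_pos=[[-0.07, 0.15, 1], [0, 0, 1], [0, 0, 1], [0, 0, 1], [0, 0, 0.5], [0, 0, 0.35], [0, 0, 0], [0, 0, 0], [0, 0, 0], [0, 0, 0], [0, 0, 0], [0, 0, 0]], jaw=[75, 75, 75, 75, 75, 75, 75, 20, 20, 20, 20, 20], grip_force=30)

```text
t: 21.2
ee_pos: [0.5366, -0.1958, 0.129]
tcp_rot: [[0.263, 0.965, 0.001], [0.965, -0.263, -0.0], [0.0, 0.001, -1.0]]
force: [0.4, 0.0, 0.8]
grip_width: 0.438
gripper_force: 0.0
```

>>> step_arm(rotation=[[0, 0, 0], [0, 0, 0], [0, 0, 0], [0, 0, 0], [0, 0, 0], [0, 0, 0], [0, 0, 0], [0, 0, 0], [0, 0, 0]], delta_pos=[[0, 0, 0], [0, 0, 0], [0, 0, -0.3], [0, 0, -0.7], [0, 0, -1], [0, 0, -1], [0, 0, -1], [0, 0, -1], [0, 0, 0]], jaw=[20, 20, 20, 20, 20, 20, 20, 20, 20])

```text
t: 21.95
ee_pos: [0.5376, -0.1968, 0.2322]
tcp_rot: [[0.264, 0.965, 0.005], [0.965, -0.264, -0.001], [0.0, 0.005, -1.0]]
force: [0.2, -0.6, -1.3]
grip_width: 0.366
gripper_force: 30.0
```

>>> step_arm(rotation=[[0, 0, 0], [0, 0, 0], [0, 0, 0], [0, 0, 0], [0, 0, 0], [0, 0, 0], [0, 0, 0], [0, 0, 0], [0, 0, 0], [0, 0, 0], [0, 0, 0], [0, 0, 0], [0, 0, 0], [0, 0, 0], [0, 0, 0], [0, 0, 0], [0, 0, 0], [0, 0, 0], [0, 0, 0], [0, 0, 0]], delta_pos=[[0.5, -0.16, 0], [1, -0.334, 0], [1, -0.334, 0], [1, -0.334, 0], [1, -0.334, 0], [1, -0.334, 0], [1, -0.334, 0], [1, -0.334, 0], [1, -0.334, 0], [1, -0.334, 0], [1, -0.334, 0], [1, -0.334, 0], [1, -0.334, 0], [1, -0.334, 0], [1, -0.334, 0], [1, -0.334, 0], [1, -0.334, 0], [1, -0.334, 0], [0.8, -0.26, 0], [0.3, -0.1, 0]], jaw=[20, 20, 20, 20, 20, 20, 20, 20, 20, 20, 20, 20, 20, 20, 20, 20, 20, 20, 20, 20])

```text
t: 23.62
ee_pos: [0.5128, 0.1994, 0.227]
tcp_rot: [[0.259, 0.966, -0.003], [0.966, -0.259, 0.0], [-0.001, -0.002, -1.0]]
force: [-0.9, 0.6, -0.9]
grip_width: 0.367
gripper_force: 30.0
```

>>> step_arm(rotation=[[0, 0, -0.138], [0, 0, -0.138], [0, 0, -0.138], [0, 0, -0.138], [0, 0, -0.138], [0, 0, 0], [0, 0, 0]], delta_pos=[[0, 0, 0], [0, 0, 0], [0, 0, 0], [0, 0, 0], [0, 0, 0], [0, 0, 0], [0, 0, 0]], jaw=[20, 20, 20, 20, 20, 20, 20])

```text
t: 24.2
ee_pos: [0.514, 0.1951, 0.2279]
tcp_rot: [[-0.268, 0.963, -0.001], [0.963, 0.268, -0.0], [-0.0, -0.001, -1.0]]
force: [-0.4, -0.1, -1.5]
grip_width: 0.375
gripper_force: 30.0
```

```bash
python3 clamp.py p4
```

```text
24.25 TCP [0.5142 0.1953 0.228 ] clamp xy 547.9 48.4 yaw 15.55 F [-0.3 -0.4 -2.4] grip 0.36778597222304676 [-0.83  0.4   0.5   1.87 -0.24  0.93  0.05]
handle 1289 x [527.5 548.9 569.8] y [106.5 106.6 112.3 117.7 117.8] z [0.096 0.099]
jaw 2507 x [514.9 548.3 582.5] y [58.9 59.1 70.  79.9 80.1] z [0.06  0.063]
rim62 185 x [513.6 542.  577. ] y [38.4 38.5 39.7 73.4 75.8] z [0.059 0.064]
held 4532 x [532.2 548.1 563.5] y [50.  50.5 53.8 54.5 54.6] z [0.11 0.19]
```

View pics/p4.png

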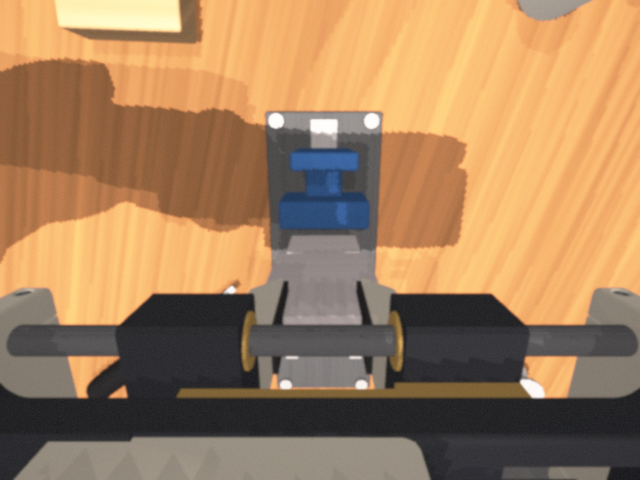

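The held plate, at (322,275), is about 2 mm clear of plate 1 and 4 mm clear of the jaw face at row 229. Lowering it now.

>>> step_arm(rotation=[[0, 0, 0], [0, 0, 0], [0, 0, 0], [0, 0, 0], [0, 0, 0], [0, 0, 0], [0, 0, 0], [0, 0, 0]], delta_pos=[[0, 0, 1], [0, 0, 1], [0, 0, 1], [0, 0, 0.8], [0, 0, 0.5], [0, 0, 0.2], [0, 0, 0.1], [0, 0, 0]], jaw=[20, 20, 20, 20, 20, 20, 20, 20])

```text
t: 24.92
ee_pos: [0.5147, 0.1958, 0.1366]
tcp_rot: [[-0.271, 0.962, 0.0], [0.962, 0.271, -0.0], [-0.0, 0.0, -1.0]]
force: [0.2, 0.0, -1.5]
grip_width: 0.368
gripper_force: 30.1
```

>>> step_arm(rotation=[[0, 0, 0], [0, 0, 0], [0, 0, 0], [0, 0, 0]], delta_pos=[[0, 0, 0.06], [-0.06, 0, 0], [-0.06, 0, 0], [0, 0, 0]], jaw=[20, 20, 20, 20])

```text
t: 25.25
ee_pos: [0.5154, 0.1939, 0.1358]
tcp_rot: [[-0.272, 0.962, 0.001], [0.962, 0.272, 0.001], [0.001, 0.001, -1.0]]
force: [-1.0, 2.1, 0.2]
grip_width: 0.367
gripper_force: 30.0
```

>>> step_arm(rotation=[[0, 0, 0], [0, 0, 0]], delta_pos=[[0, 0, 0.05], [0, 0, 0]], jaw=[20, 20])

```text
t: 25.42
ee_pos: [0.5155, 0.1938, 0.1348]
tcp_rot: [[-0.272, 0.962, 0.001], [0.962, 0.272, 0.001], [0.001, 0.001, -1.0]]
force: [-1.6, 2.0, 4.4]
grip_width: 0.372
gripper_force: 30.0
```

>>> step_arm(rotation=[[0, 0, 0], [0, 0, 0]], delta_pos=[[0, 0, 0.03], [0, 0, 0]], jaw=[20, 20])

```text
t: 25.58
ee_pos: [0.5155, 0.1938, 0.1347]
tcp_rot: [[-0.272, 0.962, 0.001], [0.962, 0.272, 0.001], [0.001, 0.001, -1.0]]
force: [-3.9, 1.3, 13.8]
grip_width: 0.372
gripper_force: 30.0
```

On the bed and touching plate 1. I'll release, lift and look.

>>> step_arm(rotation=[[0, 0, 0], [0, 0, 0], [0, 0, 0], [0, 0, 0], [0, 0, 0], [0, 0, 0], [0, 0, 0], [0, 0, 0], [0, 0, 0], [0, 0, 0]], delta_pos=[[0, 0, -0.04], [0, 0, 0], [0, 0, 0], [0, 0, 0], [0, 0, -0.4], [0, 0, -1], [0, 0, -1], [0, 0, -1], [0, 0, -0.8], [0, 0, 0]], jaw=[37, 70, 70, 70, 70, 70, 70, 70, 70, 70])

```text
t: 26.42
ee_pos: [0.5169, 0.1935, 0.222]
tcp_rot: [[-0.272, 0.962, 0.005], [0.962, 0.272, 0.002], [0.001, 0.005, -1.0]]
force: [0.4, 1.1, -0.7]
grip_width: 0.699
gripper_force: 0.0
```

```bash
python3 clamp.py p5
```

```text
26.4667 TCP [0.5162 0.1935 0.2204] clamp xy 549.3 46.2 yaw 15.78 F [ 0.3 -0.7  0.1] grip 0.7030717792881833 [-0.82  0.41  0.5   1.88 -0.25  0.91  0.07]
handle 1398 x [527.2 548.7 570. ] y [106.  106.1 112.2 117.6 118.1] z [0.095 0.099]
jaw 2612 x [514.8 548.5 582.5] y [59.1 59.3 70.1 79.9 80.2] z [0.06  0.063]
rim62 2254 x [513.7 548.9 581.5] y [-23.2 -23.   24.3  58.   59.5] z [0.059 0.063]
fence 68 x [531.8 549.3 564.6] y [51.3 51.7 52.4 52.7 52.8] z [0.065 0.069]
tab97 1736 x [531.8 548.6 564.8] y [28.4 28.7 41.  52.3 52.6] z [0.094 0.098]
```

View pics/p5.png

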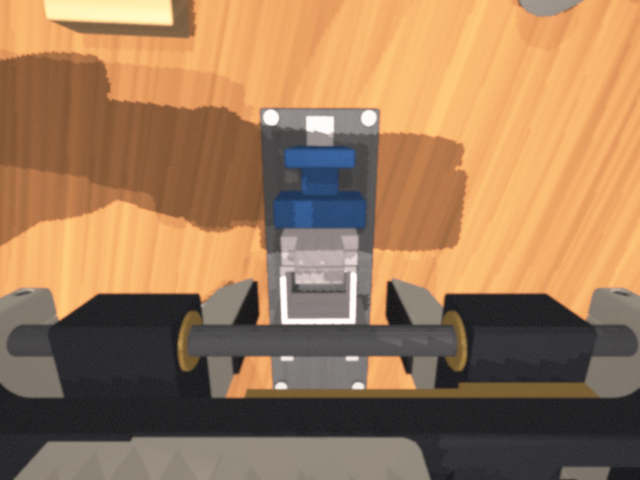

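Both plates stand together, spanning rows 230 to 285, with about 6 mm to the jaw face. Now push the handle.

>>> step_arm(rotation=[[0, 0, 0], [0, 0, 0], [0, 0, 0], [0, 0, 0], [0, 0, 0], [0, 0, 0], [0, 0, 0], [0, 0, 0], [0, 0, 0], [0, 0, 0], [0, 0, 0], [0, 0, 0], [0, 0, 0], [0, 0, 0]], delta_pos=[[0.6, 0, 0], [1, 0, 0], [1, 0, 0], [1, 0, 0], [0.8, 0, 0], [0.5, 0, 0], [0, 0, 0], [0, 0, 1], [0, 0, 1], [0, 0, 1], [0, 0, 0.7], [0, 0, 0.4], [0, 0, 0], [0, 0, 0]], jaw=[0, 0, 0, 0, 0, 0, 0, 0, 0, 0, 0, 0, 0, 0])

```text
t: 27.63
ee_pos: [0.4888, 0.287, 0.1364]
tcp_rot: [[-0.271, 0.962, -0.0], [0.962, 0.271, -0.001], [-0.001, -0.0, -1.0]]
force: [-0.1, -0.2, -0.3]
grip_width: 0.003
gripper_force: 0.0
```

>>> step_arm(rotation=[[0, 0, 0], [0, 0, 0], [0, 0, 0], [0, 0, 0], [0, 0, 0], [0, 0, 0], [0, 0, 0]], delta_pos=[[-0.3, 0, 0], [-0.3, 0, 0], [-0.15, 0, 0], [-0.1, 0, 0], [-0.1, 0, 0], [0, 0, 0], [0, 0, 0]], jaw=[0, 0, 0, 0, 0, 0, 0])

```text
t: 28.22
ee_pos: [0.4939, 0.27, 0.1368]
tcp_rot: [[-0.273, 0.962, 0.001], [0.962, 0.273, 0.001], [0.001, 0.001, -1.0]]
force: [-0.0, 3.7, 2.5]
grip_width: 0.002
gripper_force: 1.7
```

>>> step_arm(rotation=[[0, 0, 0], [0, 0, 0], [0, 0, 0], [0, 0, 0]], delta_pos=[[-0.1, 0, 0], [-0.07, 0, 0], [0, 0, 0], [0, 0, 0]], jaw=[0, 0, 0, 0])

```text
t: 28.55
ee_pos: [0.4948, 0.2665, 0.1366]
tcp_rot: [[-0.272, 0.962, 0.001], [0.962, 0.272, 0.001], [0.0, 0.001, -1.0]]
force: [-0.5, 4.9, 2.5]
grip_width: 0.004
gripper_force: 2.4
```

>>> step_arm(rotation=[[0, 0, 0], [0, 0, 0]], delta_pos=[[-0.05, 0, 0], [0, 0, 0]], jaw=[0, 0])

```text
t: 28.72
ee_pos: [0.4949, 0.266, 0.1366]
tcp_rot: [[-0.273, 0.962, 0.0], [0.962, 0.273, 0.001], [0.001, 0.001, -1.0]]
force: [-1.2, 6.5, 4.2]
grip_width: 0.004
gripper_force: 3.3
```

>>> step_arm(rotation=[[0, 0, 0], [0, 0, 0]], delta_pos=[[-0.05, 0, 0], [0, 0, 0]], jaw=[0, 0])

```text
t: 28.88
ee_pos: [0.495, 0.2659, 0.1366]
tcp_rot: [[-0.274, 0.962, 0.0], [0.962, 0.274, 0.002], [0.002, 0.001, -1.0]]
force: [-1.3, 10.0, 2.6]
grip_width: 0.005
gripper_force: 4.6
```

>>> step_arm(rotation=[[0, 0, 0], [0, 0, 0]], delta_pos=[[-0.04, 0, 0], [0, 0, 0]], jaw=[0, 0])

```text
t: 29.05
ee_pos: [0.495, 0.2659, 0.1366]
tcp_rot: [[-0.274, 0.962, 0.0], [0.962, 0.274, 0.003], [0.003, 0.001, -1.0]]
force: [-2.2, 11.8, 3.1]
grip_width: 0.003
gripper_force: 5.7
```

>>> step_arm(rotation=[[0, 0, 0], [0, 0, 0], [0, 0, 0], [0, 0, 0], [0, 0, 0], [0, 0, 0]], delta_pos=[[-0.04, 0, 0], [-0.03, 0, 0], [0, 0, 0], [0, 0, 0], [0, 0, 0], [0, 0, 0]], jaw=[0, 0, 0, 0, 0, 0])

```text
t: 29.55
ee_pos: [0.495, 0.2657, 0.1366]
tcp_rot: [[-0.275, 0.961, -0.0], [0.961, 0.275, 0.004], [0.004, 0.001, -1.0]]
force: [-3.3, 14.9, 2.8]
grip_width: 0.007
gripper_force: 7.6
```

Run:
```python
from h import *
e=status.sense(); print(e["t"],e["ee_pos"].round(4),e["force"].round(1))
s=snapshot("scene")
cv2.imwrite("pics/s6.png",cv2.resize(s["pixels"][190:290,290:440,::-1],(750,500),interpolation=cv2.INTER_CUBIC))
```

```text
29.55 [0.495  0.2657 0.1366] [-3.3 14.9  2.8]
```

View pics/s6.png

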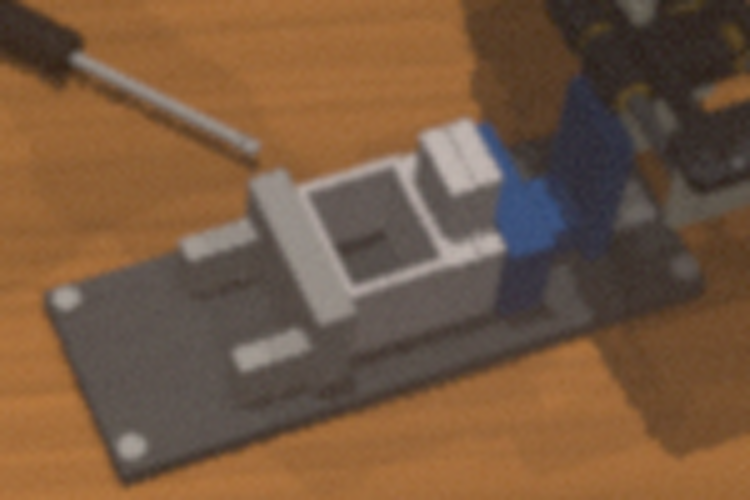

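The tube, both plates (tabs at (460,155)) and the jaw face (500,230) are tight against the fence. The push is 15.3 N and steady, at about 7 mm of jaw travel.

```bash
python3 -c "
from rig import bot; print(bot.hand_in())"
```

```text
the job is handed in; nothing more can be done
None
```

The job is handed in: two plates stand upright against the tube, squeezed to the fence at about 7 mm of the jaw's 18 mm travel, with the fingers holding about 15 N on the handle; the other two plates stay in the rack.

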